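# Square the tube rack into the corner stop

## Task

Push the white microtube rack along the bench with the fingers until it sits squarely in the corner of the aluminium angle stop: its long side flush against the long bar and its end flush against the short bar. Only push the rack, never lift or tip it and do not touch the red-capped tubes in it; leave the brown bottle, the small vial and the grey tin where they stand.

Things in the scene. Friction and masses are not known exactly. Their poses are not given: they have to be found in the camera images.
- rack: White plastic microtube rack standing loose on the bench, a rectangular block 92 mm (its x) by 130 mm (its y, the long way) by 40 mm high, about 0.2 to 0.45 kg; it slides on the bench under a push of roughly 2 to 6 N. Origin: centre of its underside; z up. Too wide to be gripped across. At the start it is turned at most 0.45 rad from square with the stop.
- tubes: The red-capped tubes fixed in the rack: caps 12 mm across that stand 10 mm above the rack's top (up to 50 mm above the bench), spread over its whole top. Same origin and axes as the rack (centre of its underside). Not to be touched by the robot.
- stop: Aluminium L-shaped angle stop screwed to the bench; bars 14 mm wide, 25 mm high, bolt heads 4 mm higher. Origin: the inner corner at bench level. The long bar runs 210 mm along -y from the corner, its inner face is the plane x = 0; the short bar runs 114 mm along -x, its inner face is y = 0. The rack nests at x < 0, y < 0, its x along the stop's x.
- seat (a point): Where the centre of the rack's underside lies when seated: on the bench, 46 mm in -x and 65 mm in -y from the stop's inner corner; axes as the stop's. The rack starts 45 to 80 mm in -x and 50 to 120 mm in -y from here.
- bottle: Bystander: round brown reagent bottle with red cap, 58 mm across, 125 mm high, loose; origin at the centre of its underside.
- vial: Bystander: small round brown vial with red cap, 28 mm across, 52 mm high, loose; origin at the centre of its underside.
- tin: Bystander: round grey tin, 76 mm across, 85 mm high, loose; origin at the centre of its underside. The three bystanders stand, in any order, beyond the long bar, beyond the short bar and off to the stop's -y side.
Things that resemble listed ones, but are neither listed nor needed, are in the scene too. Several things have the shape of the rack; the one meant has the colours described above.

How it is judged (in metres and radians):
At the end, for the whole second after the job is handed in: The rack stands flat and still on the bench in the corner of the stop, its centre within 3 mm of the seated place along both bars and its sides within 0.03 rad of parallel to them; bottle, vial and tin upright within 15 mm of where they stood (x of rack in the frame of stop between -0.049 and -0.043 m and y of rack in the frame of stop between -0.068 and -0.062 m and angle between the y axis of rack and the y axis of stop, either way round below 0.03 rad and height (world z) of rack below 0.003 m and angle between rack's own z axis and vertical below 0.03 rad and linear speed of rack below 0.01 m/s and distance of each of bottle, vial, tin from where it was at the start of the episode below 0.015 m and angle between each of bottle, vial, tin's own z axis and vertical below 0.1 rad); the robot touches nothing.
It fails at once if the rack is lifted off the bench (its underside's centre more than 8 mm up) (height (world z) of rack above 0.008 m).
It fails at once if the rack is tipped by more than 0.12 rad (angle between rack's own z axis and vertical above 0.12 rad).
It fails at once if the tubes in the rack are touched by the robot (contact force between any of the fingers, the arm and tubes above 0.5 N).
It fails at once if the bottle, vial or tin is moved by more than 15 mm or tipped (distance of any of bottle, vial, tin from where it was at the start of the episode above 0.015 m or angle between any of bottle, vial, tin's own z axis and vertical above 0.2 rad).
It also fails if it takes over 56 s, if anything falls off the work surface, if the arm or the gripper's body presses on something with over 40 N, if the wrist force passes 120 N, or if a joint passes its speed limit or range.

## Robot

A 6-joint arm with a two-finger parallel gripper is mounted at the origin on the work surface. World frame = base frame: x ahead of the robot, y to its left, z up, the work surface at z = 0. Lengths are in mm, angles in rad, forces in N, time in s.
With the tool pointing down it reaches from about 300 to 775 mm from the base axis. Payload 14.6 kg.
Tool frame: the origin (TCP) lies between the finger pads; the fingertips stand manip.nose_length ahead of it and the grasp point (between the pads) lies 11 mm behind it (manip.nose_length is the distance from the TCP to the fingertips, in mm); z points along the fingers, y is the line along which they close (so a half turn about z gives the same grasp; the last joint's range is limited). The gripper opens to 94 mm and grips with 3 to 60 N. Pads are 16 mm wide; open, the fingers measure 119 mm over their backs; the gripper's body (75 mm by 177 mm) begins 78 mm behind the grasp point.
Start: joints at [-1.352, 0.3, 1.521, -0, 1.321, -0.067], TCP at [155.052, -527.682, 213.446] pointing down, gripper open.
Joint ranges: [-3.03, 3.03], [-0.79, 2.21], [0.23, 2.52], [-1.04, 4.18], [0, 3.07], [-2.55, 2.55]. Speed limits (rad/s): [2.22, 2.22, 2.57, 3.14, 3.14, 3.14].

## Interface

Orientations are given as [roll, pitch, yaw] about the fixed x, y, z axes, in that order (R = Rz(yaw) Ry(pitch) Rx(roll)).
In Python, from cell import manip, cams, job gives the robot as it stands.
- The arm moves only by the tool jog_arm, never from a script. Its argument "commands" is a list of rows, each an object of numbers: "dx", "dy", "dz": the shift along the tool's x, y, z each as a share of 40 mm, from -1 to 1; "ax", "ay", "az": the turn, a rotation vector about the tool's x, y, z each as a share of 10 degrees, from -1 to 1; "gripper": the closure, from 0 (fully open) to 1 (shut). A call has 1 to 10 rows; each row shifts and turns the commanded pose from where the row before left it, along the tool's axes as they then stand; what a row does not reach is not made up. A row lasts 1/8 s, in which the tool goes at most 62.5 mm and 10.7 degrees, less where a joint would pass 70% of its speed; a pose out of reach is approached as far as the arm can. A call with a number of a shift or a turn outside -1 to 1 is refused whole. A call with a gripper value outside its range is refused whole. The fingers move at their own pace and stop on an object; "squeeze" is the grip in N (left out, the last holds). Time passes only in rows, so rows that do not move let the fingers close. It gives the time, the measured TCP pose, the force, the opening and the grip force at its end, in the units of the state.
- manip.read_state(): the state, without advancing time (a new reading comes with each control period).
- cams.camera(name): name is "scene" or "top"; returns a dict with "image" (400x640x3 uint8, red, green, blue), "fx", "fy", "cx", "cy" (pixels), "world_to_cam" (4x4, takes a point from world to camera coordinates). Camera axes: x right, y down, z forward; pixel columns grow to the right and rows downward; lengths in mm; the calibration is good to about 2 mm. A picture is of the moment at which its call begins. There is no depth.
- job.sign_off(): hands the job in; it is judged then, once.
The state is a dict: "clock": time; "joints": joint angles; "qd": joint speeds; "effort": joint torques, N m; "eef_pos": TCP position; "eef_rot": TCP orientation; "wrist_force": force on the tool from outside, world axes, zero at the start; "moment": the same for the moment, N m; "finger_gap": finger opening in mm; "finger_force": force on a finger pad.
Only numpy, scipy, OpenCV 4.12 (cv2) and the standard library are available. Lean on these libraries where they do the work, as an engineer would, in place of code of your own. Each camera call takes 0.05 s, during which the arm holds its last target. There are 200 camera calls.

## Working session

There is one attempt and no reset: what is moved stays moved. The work goes in short steps, Python scripts to look and compute and a tool call to move; the robot and the scene stay as the last step left them, time stands still between calls to the robot, and variables do not carry over. Pictures are saved under pics/ and viewed, at most 10 in all, crops included, and the job is handed in when it is done.

Besides the shell and the picture viewer there is one more tool, called after ">>>" by a JSON object that holds its "fn" and its "kwargs". jog_arm: Moves the arm, as the interface text tells. Shift numbers are shares of 40 mm and turn numbers shares of 10 degrees, none past 1 either way. Its arguments: {"type":"object","properties":{"commands":{"type":"array"},"squeeze":{"type":"number"}},"required":["commands"]}

```bash
ls; mkdir -p pics; python3 - <<'E'
from cell import manip,cams,job
import cv2,numpy as np
print(manip.nose_length, manip.read_state())
for n in("top","scene"):
    c=cams.camera(n); cv2.imwrite(f"pics/{n}0.png",c["image"][:,:,::-1]); print(n,c["fx"],c["fy"],c["cx"],c["cy"],np.round(c["world_to_cam"],4).tolist())
E
```

```text
pics
8.0 {'clock': 0.0, 'joints': array([-1.35156648e+00,  3.00447077e-01,  1.52160279e+00, -1.48647800e-05,
        1.32065758e+00, -6.65812103e-02]), 'qd': array([ 8.62460991e-04,  1.22187462e-04, -4.95314138e-05, -1.37435167e-04,
        3.89397470e-04,  9.97765546e-04]), 'effort': array([-2.75664141e-03, -5.31807876e+01, -3.52732587e+01,  7.06564612e-02,
        2.43387348e-02, -8.21946969e-05]), 'eef_pos': array([ 155.01321328, -527.44096826,  212.89030787]), 'eef_rot': array([-3.14047937e+00, -5.98034615e-05,  2.85814712e-01]), 'wrist_force': array([-0.71532771, -0.12232317, -0.42307697]), 'moment': array([ 0.05512951, -0.00523189, -0.03448089]), 'finger_force': 0.0, 'finger_gap': 94.04627564747508}
top 499.13259623877997 499.13259623877997 320.50946957972553 201.8620434690982 [[-0.0418, -0.9991, -0.0016, -16.904], [-0.9759, 0.0411, -0.2142, 605.1982], [0.2141, -0.0074, -0.9768, 1230.1513], [0.0, 0.0, 0.0, 1.0]]
scene 451.28883696270424 451.28883696270424 320.4497742578919 202.35403927284153 [[0.4152, 0.9096, 0.0173, -220.6365], [0.7068, -0.3105, -0.6356, -407.4346], [-0.5728, 0.2761, -0.7718, 1350.0161], [0.0, 0.0, 0.0, 1.0]]
```

View pics/top0.png

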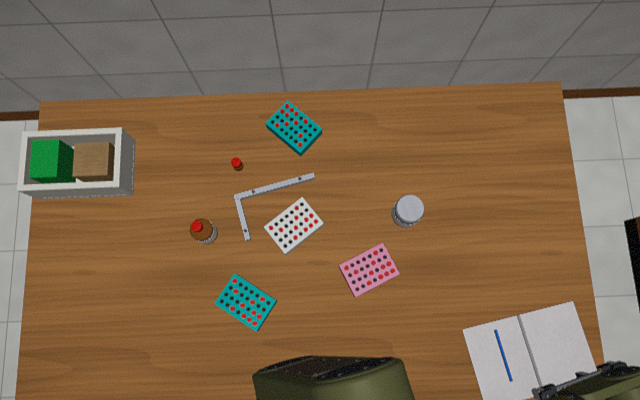

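View pics/scene0.png

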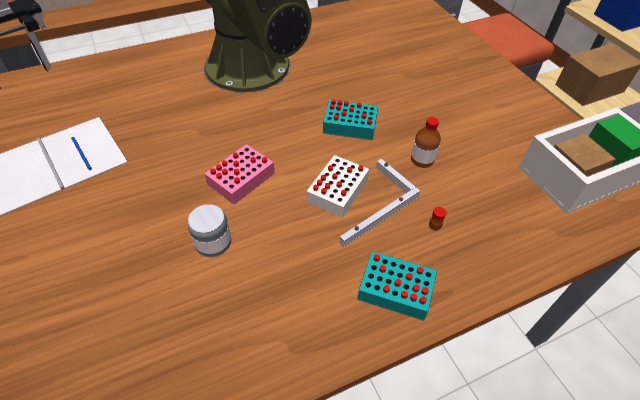

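The top view shows the stop corner near (238,197), its long bar running to (314,177) and its short bar to (247,238). The white rack is near (294,225). Both are also visible in the scene view: rack (338,184), corner (417,191). I'll enlarge both for precise corners.

```bash
python3 - <<'E'
import cv2,numpy as np
a=cv2.imread("pics/top0.png")[160:260,220:340]; b=cv2.imread("pics/scene0.png")[140:260,295:435]
a=cv2.resize(a,None,fx=4,fy=4,interpolation=cv2.INTER_CUBIC); b=cv2.resize(b,None,fx=4,fy=4,interpolation=cv2.INTER_CUBIC)
a=cv2.resize(cv2.imread("pics/top0.png")[160:260,220:340],(720,600),interpolation=cv2.INTER_CUBIC)
cv2.imwrite("pics/a.png",a);cv2.imwrite("pics/b.png",b)
E
```

```text
(no output)
```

View pics/a.png

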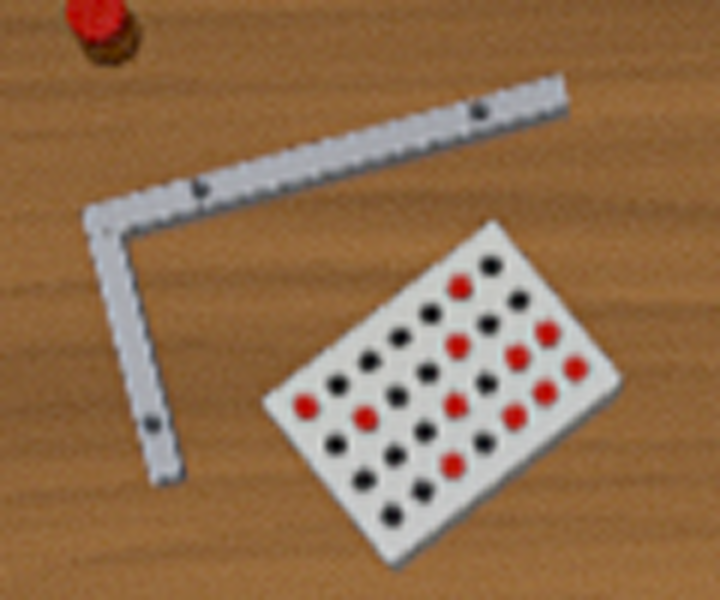

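View pics/b.png

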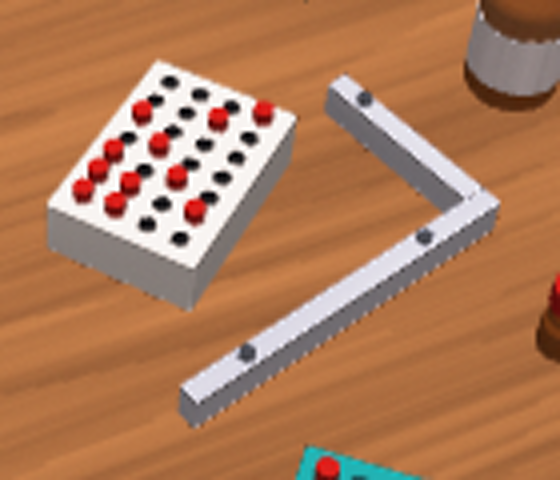

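Crop a shows the stop's outer corner at (84,208) and the rack's top corners at about (265,402), (492,222), (621,378) and (395,560). Crop b shows the same features. I'll fit the poses from both views.

```bash
cat > h.py <<'E'
import numpy as np
from scipy.optimize import least_squares
CAL={"top":(499.13259623877997,320.50946957972553,201.8620434690982,np.array([[-0.0418,-0.9991,-0.0016,-16.904],[-0.9759,0.0411,-0.2142,605.1982],[0.2141,-0.0074,-0.9768,1230.1513]])),
"scene":(451.28883696270424,320.4497742578919,202.35403927284153,np.array([[0.4152,0.9096,0.0173,-220.6365],[0.7068,-0.3105,-0.6356,-407.4346],[-0.5728,0.2761,-0.7718,1350.0161]]))}
def proj(n,P):
    f,cx,cy,T=CAL[n]; q=P@T[:,:3].T+T[:,3]; return np.c_[f*q[:,0]/q[:,2]+cx,f*q[:,1]/q[:,2]+cy]
def place(p,M):
    c,s=np.cos(p[2]),np.sin(p[2]); M=np.asarray(M,float); return np.c_[p[0]+c*M[:,0]-s*M[:,1],p[1]+s*M[:,0]+c*M[:,1],M[:,2]]
def unproj(n,uv,z):
    f,cx,cy,T=CAL[n]; d=T[:,:3].T@np.array([(uv[0]-cx)/f,(uv[1]-cy)/f,1]); o=-T[:,:3].T@T[:,3]; return o+d*(z-o[2])/d[2]
def fit(M,obs,p0):
    r=least_squares(lambda p:np.concatenate([(proj(n,place(p,M))-uv).ravel() for n,uv in obs.items()]),p0,x_scale=[10,10,.1],loss="soft_l1")
    return r.x,{n:np.round(proj(n,place(r.x,M))-uv,1).tolist() for n,uv in obs.items()}
def local(p,q):  # world q in frame p
    c,s=np.cos(p[2]),np.sin(p[2]); d=np.asarray(q)[:2]-p[:2]; return np.array([c*d[0]+s*d[1],-s*d[0]+c*d[1]])
A=lambda l:np.array(l,float)/6+[219.6,159.6]
B=lambda l:np.array(l,float)/4+[294.6,139.6]
STOP=[(14,14,25),(14,-210,25),(0,-210,25),(0,0,25),(-114,14,25),(-114,0,25)]
RACK=[(46,65,40),(46,-65,40),(-46,-65,40),(-46,65,40)]
E
python3 - <<'E'
from h import *
so={"top":A([(84,208),(562,74),(568,104),(122,232),(152,484),(183,476)]),"scene":B([(498,204),(200,403),(180,388),(462,197),(345,75),(327,90)])}
c0=unproj("top",so["top"][3],25)
s,r=fit(STOP,so,[c0[0],c0[1],0.2]);print("stop",s.round(3),r)
ro={"top":A([(265,402),(492,222),(621,378),(395,558)]),"scene":B([(296,117),(193,268),(50,204),(157,62)])}
c0=unproj("top",ro["top"].mean(0),40)
p,r=fit(RACK,ro,[c0[0],c0[1],0.6]);print("rack",p.round(3),r)
for n in so:
    print(n,fit(STOP,{n:so[n]},s)[0].round(3),fit(RACK,{n:ro[n]},p)[0].round(3))
print("rack in stop",local(s,p),p[2]-s[2])
for nm,uv,z in(("tin",(409,206),85),("bottle",(197,226),125),("vial",(236.5,162),52)):
    w=unproj("top",uv,z);print(nm,w.round(),local(s,w).round())
E
```

```text
stop [6.33643e+02 1.75190e+02 2.46000e-01] {'top': [[-0.8, -0.1], [-0.5, -0.5], [-0.1, -0.7], [-0.8, -0.6], [-0.1, -0.7], [-0.2, -0.9]], 'scene': [[0.0, -0.7], [-1.2, 0.1], [-0.6, -0.6], [0.2, 0.2], [-0.9, -0.4], [-0.7, -1.6]]}
rack [553.225  31.916   0.639] {'top': [[-1.0, -0.7], [-0.1, -1.1], [0.3, -0.6], [-1.0, 0.6]], 'scene': [[0.0, -0.4], [0.0, 0.2], [-1.7, -0.0], [-0.7, -0.8]]}
top [6.32182e+02 1.74082e+02 2.43000e-01] [551.899  30.671   0.645]
scene [6.34998e+02 1.75856e+02 2.47000e-01] [554.204  32.679   0.635]
rack in stop [-112.84803559 -119.41475474] 0.3932142995001913
tin [ 579. -267.   85.] [-160. -416.]
bottle [543. 263. 125.] [-66. 107.]
vial [725. 177.  52.] [ 89. -20.]
```

```bash
python3 - <<'E'
from h import *
s=np.array([633.6,175.2,.246])
for nm,uv in(("pink",(370,270)),("teal",(246,302)),("pinkcornerL",(340,265)),("pinkTop",(384,245))):
    w=unproj("top",uv,40);print(nm,w.round(),local(s,w).round(), "in rack",local([553.2,31.9,.639],w).round())
E
```

```text
pink [ 425. -162.   40.] [-284. -276.] in rack [-219.  -79.]
teal [358. 157.  40.] [-272.   50.] in rack [-82. 217.]
pinkcornerL [441. -86.  40.] [-250. -206.] in rack [-160.  -27.]
pinkTop [ 488. -202.   40.] [-233. -331.] in rack [-192. -149.]
```

>>> {"fn": "jog_arm", "kwargs": {"commands": [{"dx":0.97,"dy":-0.83,"gripper":0.25},{"dx":0.97,"dy":-0.83,"gripper":0.25},{"dx":0.97,"dy":-0.83,"gripper":0.25},{"dx":0.97,"dy":-0.83,"gripper":0.25},{"dx":0.97,"dy":-0.83,"gripper":0.25},{"dx":0.97,"dy":-0.83,"gripper":0.25},{"dx":0.97,"dy":-0.83,"gripper":0.25},{"dx":0.97,"dy":-0.83,"gripper":0.25},{"dx":0.97,"dy":-0.83,"gripper":0.25},{"dx":0.97,"dy":-0.83,"gripper":0.25}]}}

```text
schema error: expected keys dx, dy, dz, ax, ay, az, gripper
```

>>> {"fn": "jog_arm", "kwargs": {"commands": [{"dx":0.97,"dy":-0.83,"dz":0,"ax":0,"ay":0,"az":0,"gripper":0.25},{"dx":0.97,"dy":-0.83,"dz":0,"ax":0,"ay":0,"az":0,"gripper":0.25},{"dx":0.97,"dy":-0.83,"dz":0,"ax":0,"ay":0,"az":0,"gripper":0.25},{"dx":0.97,"dy":-0.83,"dz":0,"ax":0,"ay":0,"az":0,"gripper":0.25},{"dx":0.97,"dy":-0.83,"dz":0,"ax":0,"ay":0,"az":0,"gripper":0.25},{"dx":0.97,"dy":-0.83,"dz":0,"ax":0,"ay":0,"az":0,"gripper":0.25},{"dx":0.97,"dy":-0.83,"dz":0,"ax":0,"ay":0,"az":0,"gripper":0.25},{"dx":0.97,"dy":-0.83,"dz":0,"ax":0,"ay":0,"az":0,"gripper":0.25},{"dx":0.97,"dy":-0.83,"dz":0,"ax":0,"ay":0,"az":0,"gripper":0.25},{"dx":0.97,"dy":-0.83,"dz":0,"ax":0,"ay":0,"az":0,"gripper":0.25}]}}

```text
clock: 1.35
eef_pos: [434.3, -98.1, 213.4]
eef_rot: [-3.142, 0.0, 0.286]
wrist_force: [0.7, -0.5, 0.2]
finger_gap: 70.5
finger_force: 0.0
```

>>> {"fn": "jog_arm", "kwargs": {"commands": [{"dx":0.95,"dy":-0.79,"dz":0,"ax":0,"ay":0,"az":0,"gripper":0.25},{"dx":0.95,"dy":-0.79,"dz":0,"ax":0,"ay":0,"az":0,"gripper":0.25},{"dx":0,"dy":0,"dz":0,"ax":0,"ay":0,"az":-1,"gripper":0.25},{"dx":0,"dy":0,"dz":0,"ax":0,"ay":0,"az":-1,"gripper":0.25},{"dx":0,"dy":0,"dz":1,"ax":0,"ay":0,"az":0,"gripper":0.25},{"dx":0,"dy":0,"dz":1,"ax":0,"ay":0,"az":0,"gripper":0.25},{"dx":0,"dy":0,"dz":1,"ax":0,"ay":0,"az":0,"gripper":0.25},{"dx":0,"dy":0,"dz":1,"ax":0,"ay":0,"az":0,"gripper":0.25},{"dx":0,"dy":0,"dz":0,"ax":0,"ay":0,"az":0,"gripper":0.25}]}}

```text
clock: 2.48
eef_pos: [487.2, -17.5, 51.4]
eef_rot: [-3.138, 0.004, 0.635]
wrist_force: [0.4, 0.1, 0.6]
finger_gap: 70.7
finger_force: 0.0
```

>>> {"fn": "jog_arm", "kwargs": {"commands": [{"dx":0,"dy":0,"dz":0.5,"ax":0,"ay":0,"az":0,"gripper":0.25},{"dx":0,"dy":0,"dz":0.35,"ax":0,"ay":0,"az":0,"gripper":0.25},{"dx":0.2,"dy":0,"dz":0,"ax":0,"ay":0,"az":0,"gripper":0.25},{"dx":0.2,"dy":0,"dz":0,"ax":0,"ay":0,"az":0,"gripper":0.25},{"dx":0.1,"dy":0,"dz":0,"ax":0,"ay":0,"az":0,"gripper":0.25},{"dx":0.1,"dy":0,"dz":0,"ax":0,"ay":0,"az":0,"gripper":0.25},{"dx":0.1,"dy":0,"dz":0,"ax":0,"ay":0,"az":0,"gripper":0.25},{"dx":0.1,"dy":0,"dz":0,"ax":0,"ay":0,"az":0,"gripper":0.25}]}}

```text
clock: 3.48
eef_pos: [514.6, 1.2, 19.5]
eef_rot: [-3.141, 0.001, 0.635]
wrist_force: [-3.4, -2.4, 3.4]
finger_gap: 70.3
finger_force: 2.2
```

>>> {"fn": "jog_arm", "kwargs": {"commands": [{"dx":0.12,"dy":0,"dz":0,"ax":0,"ay":0,"az":0.22,"gripper":0.25},{"dx":0.12,"dy":0,"dz":0,"ax":0,"ay":0,"az":0.22,"gripper":0.25},{"dx":0.12,"dy":0,"dz":0,"ax":0,"ay":0,"az":0.22,"gripper":0.25},{"dx":0.12,"dy":0,"dz":0,"ax":0,"ay":0,"az":0.22,"gripper":0.25},{"dx":0.12,"dy":0,"dz":0,"ax":0,"ay":0,"az":0.22,"gripper":0.25},{"dx":0.12,"dy":0,"dz":0,"ax":0,"ay":0,"az":0.22,"gripper":0.25},{"dx":0.12,"dy":0,"dz":0,"ax":0,"ay":0,"az":0.22,"gripper":0.25},{"dx":0.12,"dy":0,"dz":0,"ax":0,"ay":0,"az":0.22,"gripper":0.25},{"dx":0.12,"dy":0,"dz":0,"ax":0,"ay":0,"az":0.22,"gripper":0.25},{"dx":0.12,"dy":0,"dz":0,"ax":0,"ay":0,"az":0.22,"gripper":0.25}]}}

```text
clock: 4.72
eef_pos: [557.2, 22.9, 19.4]
eef_rot: [-3.141, 0.001, 0.25]
wrist_force: [-3.2, 0.4, 2.9]
finger_gap: 70.6
finger_force: 1.6
```

```bash
python3 - <<'E'
from cell import manip,cams
from h import *
import cv2
st=manip.read_state(); s=np.array([633.6,175.2,.246])
print(local(s,st["eef_pos"]),st["eef_rot"],st["wrist_force"])
a=cams.camera("top")["image"][:,:,::-1];b=cams.camera("scene")["image"][:,:,::-1]
o=np.hstack([cv2.resize(a[160:260,220:340],(480,400),interpolation=2),cv2.resize(b[140:260,355-60:435][:, :],(467,400),interpolation=2)])
cv2.imwrite("pics/c.png",cv2.resize(o,(800,int(400*800/o.shape[1]))))
E
```

```text
[-111.17848878 -129.12635771] [-3.14109796e+00  6.84733481e-04  2.49766594e-01] [-3.17187618  0.37796607  2.91300231]
```

View pics/c.png

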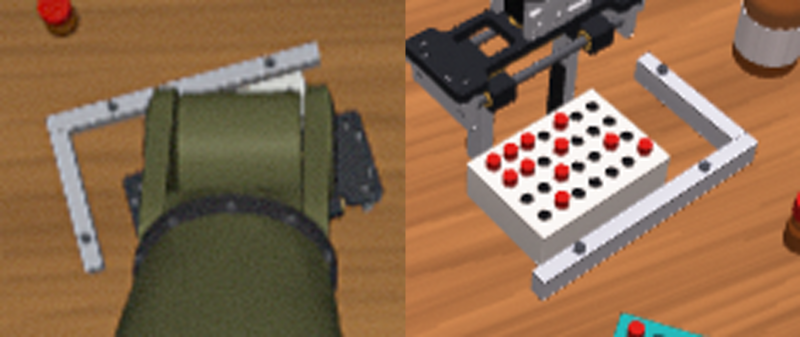

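The rack is now parallel to the long bar, about 10 mm short of it, with its end about 60 mm from the short bar. I'll close the last gap.

>>> {"fn": "jog_arm", "kwargs": {"commands": [{"dx":0.08,"dy":0,"dz":0,"ax":0,"ay":0,"az":0,"gripper":0.25},{"dx":0.08,"dy":0,"dz":0,"ax":0,"ay":0,"az":0,"gripper":0.25},{"dx":0.05,"dy":0,"dz":0,"ax":0,"ay":0,"az":0,"gripper":0.25}]}}

```text
clock: 5.2
eef_pos: [565.6, 24.7, 19.3]
eef_rot: [-3.142, 0.0, 0.251]
wrist_force: [-1.5, -0.5, -2.2]
finger_gap: 70.5
finger_force: 0.6
```

>>> {"fn": "jog_arm", "kwargs": {"commands": [{"dx":0.04,"dy":0,"dz":0,"ax":0,"ay":0,"az":0,"gripper":0.25},{"dx":0.04,"dy":0,"dz":0,"ax":0,"ay":0,"az":0,"gripper":0.25}]}}

```text
clock: 5.45
eef_pos: [566.5, 25.1, 19.4]
eef_rot: [-3.141, 0.006, 0.251]
wrist_force: [-26.7, -4.2, 19.7]
finger_gap: 70.6
finger_force: 13.5
```

>>> {"fn": "jog_arm", "kwargs": {"commands": [{"dx":-0.2,"dy":0,"dz":0,"ax":0,"ay":0,"az":0,"gripper":0.25},{"dx":-0.6,"dy":0,"dz":0,"ax":0,"ay":0,"az":0,"gripper":0.25},{"dx":-0.2,"dy":0,"dz":-0.8,"ax":0,"ay":0,"az":0,"gripper":0.25},{"dx":0,"dy":0,"dz":-1,"ax":0,"ay":0,"az":0,"gripper":0.25},{"dx":0.8,"dy":0.9,"dz":0,"ax":0,"ay":0,"az":0,"gripper":0.47},{"dx":0.8,"dy":0.9,"dz":0,"ax":0,"ay":0,"az":0,"gripper":0.47},{"dx":0.8,"dy":0.9,"dz":0,"ax":0,"ay":0,"az":0,"gripper":0.47}]}}

```text
clock: 6.32
eef_pos: [651.0, -66.2, 91.9]
eef_rot: [3.141, -0.001, 0.251]
wrist_force: [-0.8, 0.5, 1.0]
finger_gap: 50.3
finger_force: 0.0
```

>>> {"fn": "jog_arm", "kwargs": {"commands": [{"dx":0,"dy":0,"dz":0,"ax":0,"ay":0,"az":-1,"gripper":0.47},{"dx":0,"dy":0,"dz":0,"ax":0,"ay":0,"az":-1,"gripper":0.47},{"dx":0,"dy":0,"dz":0,"ax":0,"ay":0,"az":-1,"gripper":0.47},{"dx":0,"dy":0,"dz":0,"ax":0,"ay":0,"az":-1,"gripper":0.47},{"dx":0,"dy":0,"dz":0,"ax":0,"ay":0,"az":-1,"gripper":0.47},{"dx":0,"dy":0,"dz":0,"ax":0,"ay":0,"az":-1,"gripper":0.47},{"dx":0,"dy":0,"dz":0,"ax":0,"ay":0,"az":-1,"gripper":0.47},{"dx":0,"dy":0,"dz":0,"ax":0,"ay":0,"az":-1,"gripper":0.47},{"dx":0,"dy":0,"dz":0,"ax":0,"ay":0,"az":-1,"gripper":0.47},{"dx":0,"dy":0,"dz":0,"ax":0,"ay":0,"az":0,"gripper":0.47}]}}

```text
clock: 7.58
eef_pos: [649.7, -65.3, 91.5]
eef_rot: [3.141, 0.0, 1.821]
wrist_force: [-0.5, -0.4, -0.1]
finger_gap: 49.7
finger_force: 0.0
```

```bash
python3 - <<'E'
from cell import manip,cams
from h import *
import cv2
st=manip.read_state(); s=np.array([633.6,175.2,.246])
print(local(s,st["eef_pos"]),st["eef_pos"],st["eef_rot"],st["finger_gap"])
a=cams.camera("top")["image"][:,:,::-1];b=cams.camera("scene")["image"][:,:,::-1]
o=np.hstack([cv2.resize(a[160:260,220:340],(480,400),interpolation=2),cv2.resize(b[140:260,295:435],(467,400),interpolation=2)])
cv2.imwrite("pics/d.png",cv2.resize(o,(800,int(400*800/o.shape[1]))))
E
```

```text
[ -42.98710304 -237.18750677] [649.66846007 -65.31529886  91.4995918 ] [3.14108757e+00 1.50463745e-04 1.82067678e+00] 49.741449316325955
```

View pics/d.png

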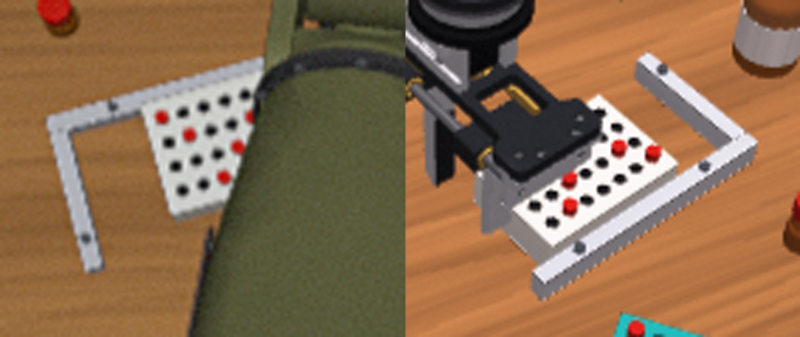

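The rack is flush along the long bar, and the fingers hang clear behind its -y end. I'll lower them and push along +y.

>>> {"fn": "jog_arm", "kwargs": {"commands": [{"dx":0,"dy":-0.1,"dz":0.9,"ax":0,"ay":0,"az":0,"gripper":0.47},{"dx":0,"dy":0,"dz":0.9,"ax":0,"ay":0,"az":0,"gripper":0.47},{"dx":0.25,"dy":0,"dz":0,"ax":0,"ay":0,"az":0,"gripper":0.47},{"dx":0.2,"dy":0,"dz":0,"ax":0,"ay":0,"az":0,"gripper":0.47},{"dx":0.1,"dy":0,"dz":0,"ax":0,"ay":0,"az":0,"gripper":0.47},{"dx":0.1,"dy":0,"dz":0,"ax":0,"ay":0,"az":0,"gripper":0.47},{"dx":0.1,"dy":0,"dz":0,"ax":0,"ay":0,"az":0,"gripper":0.47},{"dx":0.1,"dy":0,"dz":0,"ax":0,"ay":0,"az":0,"gripper":0.47}]}}

```text
clock: 8.68
eef_pos: [637.3, -33.2, 19.6]
eef_rot: [3.141, 0.0, 1.821]
wrist_force: [-0.3, -1.0, -0.6]
finger_gap: 49.9
finger_force: 0.0
```

>>> {"fn": "jog_arm", "kwargs": {"commands": [{"dx":0.12,"dy":0,"dz":0,"ax":0,"ay":0,"az":0,"gripper":0.47},{"dx":0.12,"dy":0,"dz":0,"ax":0,"ay":0,"az":0,"gripper":0.47},{"dx":0.12,"dy":0,"dz":0,"ax":0,"ay":0,"az":0,"gripper":0.47},{"dx":0.12,"dy":0,"dz":0,"ax":0,"ay":0,"az":0,"gripper":0.47}]}}

```text
clock: 9.18
eef_pos: [632.5, -14.5, 19.5]
eef_rot: [3.141, 0.0, 1.822]
wrist_force: [1.1, -2.7, 0.7]
finger_gap: 49.9
finger_force: 1.3
```

>>> {"fn": "jog_arm", "kwargs": {"commands": [{"dx":0.12,"dy":0,"dz":0,"ax":0,"ay":0,"az":0,"gripper":0.47},{"dx":0.12,"dy":0,"dz":0,"ax":0,"ay":0,"az":0,"gripper":0.47},{"dx":0.12,"dy":0,"dz":0,"ax":0,"ay":0,"az":0,"gripper":0.47},{"dx":0.12,"dy":0,"dz":0,"ax":0,"ay":0,"az":0,"gripper":0.47},{"dx":0.12,"dy":0,"dz":0,"ax":0,"ay":0,"az":0,"gripper":0.47},{"dx":0.12,"dy":0,"dz":0,"ax":0,"ay":0,"az":0,"gripper":0.47},{"dx":0.12,"dy":0,"dz":0,"ax":0,"ay":0,"az":0,"gripper":0.47}]}}

```text
clock: 10.05
eef_pos: [624.1, 18.1, 19.5]
eef_rot: [3.141, 0.0, 1.822]
wrist_force: [1.9, -3.4, 2.8]
finger_gap: 49.7
finger_force: 2.0
```

>>> {"fn": "jog_arm", "kwargs": {"commands": [{"dx":0.06,"dy":0,"dz":0,"ax":0,"ay":0,"az":0,"gripper":0.47},{"dx":0.05,"dy":0,"dz":0,"ax":0,"ay":0,"az":0,"gripper":0.47}]}}

```text
clock: 10.3
eef_pos: [623.1, 22.1, 19.5]
eef_rot: [3.141, 0.0, 1.822]
wrist_force: [1.5, -4.7, 3.8]
finger_gap: 49.8
finger_force: 2.1
```

>>> {"fn": "jog_arm", "kwargs": {"commands": [{"dx":0.04,"dy":0,"dz":0,"ax":0,"ay":0,"az":0,"gripper":0.47}]}}

```text
clock: 10.42
eef_pos: [622.7, 23.6, 19.5]
eef_rot: [3.141, 0.0, 1.822]
wrist_force: [0.4, -3.9, 4.7]
finger_gap: 49.9
finger_force: 2.2
```

>>> {"fn": "jog_arm", "kwargs": {"commands": [{"dx":0.04,"dy":0,"dz":0,"ax":0,"ay":0,"az":0,"gripper":0.47},{"dx":0.04,"dy":0,"dz":0,"ax":0,"ay":0,"az":0,"gripper":0.47}]}}

```text
clock: 10.68
eef_pos: [621.9, 26.7, 19.5]
eef_rot: [3.141, 0.0, 1.822]
wrist_force: [1.0, -4.7, 4.1]
finger_gap: 50.0
finger_force: 2.4
```

>>> {"fn": "jog_arm", "kwargs": {"commands": [{"dx":0.03,"dy":0,"dz":0,"ax":0,"ay":0,"az":0,"gripper":0.47}]}}

```text
clock: 10.8
eef_pos: [621.6, 27.9, 19.6]
eef_rot: [3.141, 0.0, 1.822]
wrist_force: [1.3, -4.3, 2.8]
finger_gap: 49.6
finger_force: 2.5
```

>>> {"fn": "jog_arm", "kwargs": {"commands": [{"dx":0.03,"dy":0,"dz":0,"ax":0,"ay":0,"az":0,"gripper":0.47}]}}

```text
clock: 10.92
eef_pos: [621.5, 28.1, 19.5]
eef_rot: [3.141, 0.002, 1.822]
wrist_force: [2.7, -16.1, 3.9]
finger_gap: 49.9
finger_force: 8.0
```

>>> {"fn": "jog_arm", "kwargs": {"commands": [{"dx":0.03,"dy":0,"dz":0,"ax":0,"ay":0,"az":0,"gripper":0.47}]}}

```text
clock: 11.05
eef_pos: [621.2, 28.2, 19.6]
eef_rot: [-3.141, 0.003, 1.821]
wrist_force: [1.6, -23.2, 2.7]
finger_gap: 49.9
finger_force: 11.5
```

>>> {"fn": "jog_arm", "kwargs": {"commands": [{"dx":0.02,"dy":0,"dz":0,"ax":0,"ay":0,"az":0,"gripper":0.47}]}}

```text
clock: 11.18
eef_pos: [621.1, 28.3, 19.6]
eef_rot: [-3.141, 0.004, 1.821]
wrist_force: [2.2, -26.1, 3.9]
finger_gap: 49.7
finger_force: 13.1
```

Both pushes ended on firm contact. I'll back off and look.

>>> {"fn": "jog_arm", "kwargs": {"commands": [{"dx":-0.1,"dy":0,"dz":0,"ax":0,"ay":0,"az":0,"gripper":0.47},{"dx":-0.8,"dy":0,"dz":0,"ax":0,"ay":0,"az":0,"gripper":0.47},{"dx":-0.3,"dy":0,"dz":-0.9,"ax":0,"ay":0,"az":0,"gripper":0.47},{"dx":0,"dy":0,"dz":-1,"ax":0,"ay":0,"az":0,"gripper":0.47},{"dx":0,"dy":0,"dz":-1,"ax":0,"ay":0,"az":0,"gripper":0.47},{"dx":-1,"dy":-0.5,"dz":-0.5,"ax":0,"ay":0,"az":0,"gripper":0.47},{"dx":-1,"dy":-0.5,"dz":0,"ax":0,"ay":0,"az":0,"gripper":0.47},{"dx":-1,"dy":-0.5,"dz":0,"ax":0,"ay":0,"az":0,"gripper":0.47},{"dx":-1,"dy":-0.5,"dz":0,"ax":0,"ay":0,"az":0,"gripper":0.47},{"dx":0,"dy":0,"dz":0,"ax":0,"ay":0,"az":0,"gripper":0.47}]}}

```text
clock: 12.42
eef_pos: [594.0, -192.1, 154.7]
eef_rot: [-3.141, -0.001, 1.819]
wrist_force: [0.0, 0.5, -0.6]
finger_gap: 50.0
finger_force: 0.0
```

```bash
python3 - <<'E'
from cell import manip,cams
import cv2
st=manip.read_state(); print(st["eef_pos"],st["wrist_force"])
a=cams.camera("top")["image"][:,:,::-1];b=cams.camera("scene")["image"][:,:,::-1]
cv2.imwrite("pics/e.png",cv2.resize(a[160:260,220:340],(720,600),interpolation=2))
cv2.imwrite("pics/f.png",cv2.resize(b[140:260,295:435],(560,480),interpolation=2))
E
```

```text
[ 594.03331075 -192.11843258  154.72090056] [ 0.01205183  0.5215654  -0.58578001]
```

View pics/e.png

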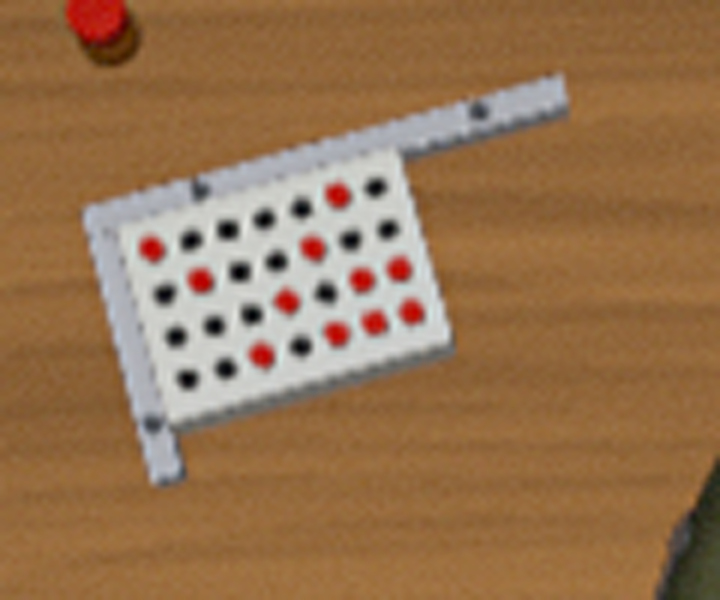

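View pics/f.png

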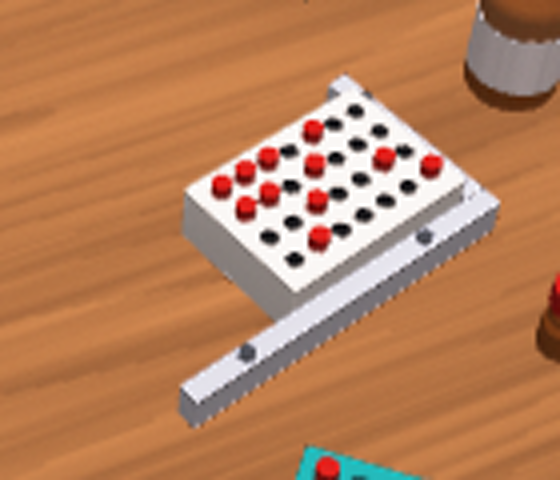

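The pictures show the rack nested in the corner. Its top corners in the top crop are (120,228), (403,150), (453,345) and (170,420). I'll check that fit against the stop.

```bash
python3 - <<'E'
from h import *
s={"top":[632.2,174.1,.243],"scene":[635.0,175.9,.247]}
ro={"top":A([(120,228),(403,150),(453,345),(170,420)]),"scene":B([(466,183),(295,291),(183,190),(330,94)])}
for n in ro:
    p,r=fit(RACK,{n:ro[n]},[605,100,.25]);print(n,local(np.array(s[n]),p).round(1),round(p[2]-s[n][2],3),r)
E
```

```text
top [-48.2 -66.1] -0.014 {'top': [[-0.2, -0.4], [0.0, -0.1], [0.5, 0.0], [-0.3, 0.6]]}
scene [-47.4 -66.9] 0.01 {'scene': [[-0.2, -0.6], [-0.1, 1.0], [-0.7, 0.5], [4.9, -1.6]]}
```

The image fit has about 2 mm of uncertainty, and plenty of time is left. I'll add one more push on the long side to confirm.

>>> {"fn": "jog_arm", "kwargs": {"commands": [{"dx":1,"dy":-0.06,"dz":0,"ax":0,"ay":0,"az":0,"gripper":0.25},{"dx":1,"dy":-0.06,"dz":0,"ax":0,"ay":0,"az":0.8,"gripper":0.25},{"dx":0,"dy":0,"dz":0,"ax":0,"ay":0,"az":1,"gripper":0.25},{"dx":0,"dy":0,"dz":0,"ax":0,"ay":0,"az":1,"gripper":0.25},{"dx":0,"dy":0,"dz":0,"ax":0,"ay":0,"az":1,"gripper":0.25},{"dx":0,"dy":0,"dz":0,"ax":0,"ay":0,"az":1,"gripper":0.25},{"dx":0,"dy":0,"dz":0,"ax":0,"ay":0,"az":1,"gripper":0.25},{"dx":0,"dy":0,"dz":0,"ax":0,"ay":0,"az":1,"gripper":0.25},{"dx":0,"dy":0,"dz":0,"ax":0,"ay":0,"az":1,"gripper":0.25},{"dx":0,"dy":0,"dz":0,"ax":0,"ay":0,"az":1,"gripper":0.25}]}}

```text
clock: 13.78
eef_pos: [570.5, -112.3, 155.2]
eef_rot: [-3.141, 0.0, 0.282]
wrist_force: [0.4, 0.4, -0.8]
finger_gap: 70.2
finger_force: 0.0
```

>>> {"fn": "jog_arm", "kwargs": {"commands": [{"dx":0,"dy":-1,"dz":0,"ax":0,"ay":0,"az":0.2,"gripper":0.25},{"dx":0,"dy":-1,"dz":0,"ax":0,"ay":0,"az":0,"gripper":0.25},{"dx":0,"dy":-1,"dz":0,"ax":0,"ay":0,"az":0,"gripper":0.25},{"dx":0,"dy":-1,"dz":0,"ax":0,"ay":0,"az":0,"gripper":0.25},{"dx":0,"dy":-1,"dz":0,"ax":0,"ay":0,"az":0,"gripper":0.25},{"dx":0,"dy":0,"dz":0,"ax":0,"ay":0,"az":0,"gripper":0.25}]}}

```text
clock: 14.52
eef_pos: [518.5, 82.6, 155.4]
eef_rot: [-3.141, 0.0, 0.256]
wrist_force: [-0.2, -0.9, 1.1]
finger_gap: 70.6
finger_force: 0.0
```

```bash
python3 - <<'E'
from cell import manip
from h import *
st=manip.read_state();print(local(np.array([633.6,175.2,.246]),st["eef_pos"]),st["eef_pos"],st["eef_rot"],st["finger_gap"])
E
```

```text
[-134.19848697  -61.81268721] [518.49467214  82.56736156 155.4249293 ] [-3.14095366e+00  2.87970744e-04  2.55611022e-01] 70.61620084752279
```

>>> {"fn": "jog_arm", "kwargs": {"commands": [{"dx":0,"dy":0.08,"dz":0.9,"ax":0,"ay":0,"az":0.05,"gripper":0.25},{"dx":0,"dy":0,"dz":0.9,"ax":0,"ay":0,"az":0,"gripper":0.25},{"dx":0,"dy":0,"dz":0.9,"ax":0,"ay":0,"az":0,"gripper":0.25},{"dx":0,"dy":0,"dz":0.7,"ax":0,"ay":0,"az":0,"gripper":0.25},{"dx":0.4,"dy":0,"dz":0,"ax":0,"ay":0,"az":0,"gripper":0.25},{"dx":0.2,"dy":0,"dz":0,"ax":0,"ay":0,"az":0,"gripper":0.25},{"dx":0.08,"dy":0,"dz":0,"ax":0,"ay":0,"az":0,"gripper":0.25}]}}

```text
clock: 15.4
eef_pos: [546.9, 82.8, 19.6]
eef_rot: [-3.142, -0.0, 0.242]
wrist_force: [-0.2, -0.3, -0.3]
finger_gap: 70.4
finger_force: 0.0
```

>>> {"fn": "jog_arm", "kwargs": {"commands": [{"dx":0.04,"dy":0,"dz":0,"ax":0,"ay":0,"az":0,"gripper":0.25},{"dx":0.03,"dy":0,"dz":0,"ax":0,"ay":0,"az":0,"gripper":0.25}]}}

```text
clock: 15.65
eef_pos: [549.3, 83.4, 19.6]
eef_rot: [-3.142, -0.0, 0.242]
wrist_force: [0.0, -0.8, -0.3]
finger_gap: 70.3
finger_force: 0.0
```

>>> {"fn": "jog_arm", "kwargs": {"commands": [{"dx":0.03,"dy":0,"dz":0,"ax":0,"ay":0,"az":0,"gripper":0.25}]}}

```text
clock: 15.78
eef_pos: [550.5, 83.7, 19.6]
eef_rot: [3.142, -0.0, 0.242]
wrist_force: [-1.1, 0.1, 0.2]
finger_gap: 70.5
finger_force: 0.0
```

>>> {"fn": "jog_arm", "kwargs": {"commands": [{"dx":0.03,"dy":0,"dz":0,"ax":0,"ay":0,"az":0,"gripper":0.25}]}}

```text
clock: 15.9
eef_pos: [551.4, 84.0, 19.5]
eef_rot: [-3.141, 0.001, 0.242]
wrist_force: [-4.5, -0.8, 3.9]
finger_gap: 70.4
finger_force: 2.2
```

>>> {"fn": "jog_arm", "kwargs": {"commands": [{"dx":0.03,"dy":0,"dz":0,"ax":0,"ay":0,"az":0,"gripper":0.25}]}}

```text
clock: 16.02
eef_pos: [552.4, 84.2, 19.5]
eef_rot: [-3.141, 0.001, 0.242]
wrist_force: [-14.3, -3.6, 12.6]
finger_gap: 70.7
finger_force: 7.6
```

>>> {"fn": "jog_arm", "kwargs": {"commands": [{"dx":0.02,"dy":0,"dz":0,"ax":0,"ay":0,"az":0,"gripper":0.25}]}}

```text
clock: 16.15
eef_pos: [552.3, 84.2, 19.5]
eef_rot: [-3.141, 0.004, 0.242]
wrist_force: [-17.2, -3.3, 13.8]
finger_gap: 70.8
finger_force: 8.7
```

The rack is firmly seated: contact came at the same depth as before. I'll retreat and hand in.

>>> {"fn": "jog_arm", "kwargs": {"commands": [{"dx":-0.08,"dy":0,"dz":0,"ax":0,"ay":0,"az":0,"gripper":0.25},{"dx":-0.5,"dy":0,"dz":0,"ax":0,"ay":0,"az":0,"gripper":0.25},{"dx":-0.5,"dy":0,"dz":-0.5,"ax":0,"ay":0,"az":0,"gripper":0.25},{"dx":0,"dy":0,"dz":-1,"ax":0,"ay":0,"az":0,"gripper":0.25},{"dx":0,"dy":0,"dz":-1,"ax":0,"ay":0,"az":0,"gripper":0.25},{"dx":0,"dy":0,"dz":0,"ax":0,"ay":0,"az":0,"gripper":0.25},{"dx":0,"dy":0,"dz":0,"ax":0,"ay":0,"az":0,"gripper":0.25}]}}

```text
clock: 17.02
eef_pos: [511.4, 74.1, 118.7]
eef_rot: [-3.142, 0.001, 0.242]
wrist_force: [-0.1, 0.1, -0.2]
finger_gap: 70.7
finger_force: 0.0
```

```bash
python3 -c "
from cell import job
print(job.sign_off())"
```

```text
the job is handed in; nothing more can be done
None
```

I pushed the white rack flush into the corner of the stop, backed the arm clear and handed the job in at about 17 s; sign-off returned no verdict.

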